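Start the cheese counter's cooling from its control box

ROBOT

A 6-joint arm with a two-finger parallel gripper is mounted at the origin on a cart in front of the work surface, level with it; the furniture and walls round the work are solid. World frame = base frame: x ahead of the robot, y to its left, z up, the work surface at z = 0. Lengths are in m, angles in degrees, forces in N, time in s.
With the tool pointing down it reaches from about 0.35 to 0.875 m from the base axis. Payload 4.2 kg.
Tool frame: the origin (TCP) lies at the very end of the fingers, on their centre line; the grasp point (between the pads) lies 19 mm behind it; z points along the fingers, y is the line along which they close (so a half turn about z gives the same grasp; the last joint's range is limited). The gripper opens to 87 mm and grips with 3 to 60 N. Pads are 19 mm wide; open, the fingers measure 117 mm over their backs; the gripper's body (75 mm by 190 mm) begins 51 mm behind the grasp point.
Start: joints at [79.217, 22.042, 0.453, 0, -68.411, -14.817], TCP at [0.27, 0.564, 0.19] pointing down, gripper open.
Joint ranges: [-179.83, 179.83], [-69.29, 118.12], [-61.27, 80.66], [-181.25, 117.63], [-171.15, -9.14], [-177.46, 177.46]. Speed limits (degrees/s): [159.86, 159.86, 180, 180, 180, 180].

INTERFACE

Orientations are given as a 3x3 rotation matrix whose columns are the frame's x, y, z axes.
In Python, from station import monitor, cams, ticket gives the robot as it stands.
- The arm moves only by the tool drive_tool, never from a script. Its argument "moves" is a list of rows, each an object with "delta_pos": the shift along the tool's x, y, z in mm, a list of three; "turn": the turn about the tool's z in rad; "claw": the opening, from 0 (shut) to 1 (fully open). A call has 1 to 12 rows; each row shifts and turns the commanded pose from where the row before left it, along the tool's axes as they then stand; what a row does not reach is not made up. A row lasts 1/8 s, in which the tool goes at most 62.5 mm and 10.7 degrees, less where a joint would pass 70% of its speed; a pose out of reach is approached as far as the arm can. A call is refused whole if a number of a shift passes 62.5 or a number of a turn 0.188, either way. A call with a gripper value outside its range is refused whole. The fingers move at their own pace and stop on an object; the grip force is fixed at half the most. Time passes only in rows, so rows that do not move let the fingers close. It gives the time, the measured TCP pose, the force, the opening and the grip force at its end, in the units of the state.
- monitor.sense(): the state, without advancing time (a new reading comes with each control period).
- cams.capture(name): name is "side" or "top"; returns a dict with "color" (480x640x3 uint8, red, green, blue), "range_z" (480x640 float32, m along the optical axis (not along the pixel's ray), 0 where there is no reading), "vertical_fov" (degrees; the focal length in pixels is half the picture's height over the tangent of half this angle, whatever the lens; pixels are square), "cx", "cy" (the principal point, pixels), "dist" ([k1, k2, p1, p2, k3] as OpenCV has them; the pictures are not rectified), "extrinsics" (4x4, takes a point from camera to world coordinates). Camera axes: x right, y down, z forward; pixel columns grow to the right and rows downward; lengths in m; the calibration is good to about 2 mm. A picture is of the moment at which its call begins.
- ticket.finish_job(): hands the job in; it is judged then, once.
The state is a dict: "time_s": time; "joints": joint angles; "joint_velocities": joint speeds; "effort": joint torques, N m; "tcp_pos": TCP position; "ee_rot": TCP orientation; "wrist_force": force on the tool from outside, world axes, zero at the start; "moment": the same for the moment, N m; "gripper_width": opening from 0.0 (shut) to 1.0 (fully open); "gripper_force": force on a finger pad.
Only numpy, scipy, OpenCV 4.12 (cv2) and the standard library are available. Lean on these libraries where they do the work, as an engineer would, in place of code of your own. Each camera call takes 0.05 s, during which the arm holds its last target. There are 200 camera calls.

TASK

Start up the cheese counter's cooling at the grey control box: push in the main switch (the large round key), then the fan (the square key), then the compressor (the long bar key), in that order, each fully home so that it stays down. Leave the defrost key (the small round one) up. Nothing is to be picked up: leave the butter that lies on the box and the cheeses beside it where they are.

Things in the scene. Friction and masses are not known exactly. Their poses are not given: they have to be found in the camera images.
- control_box: Grey plastic control box, 220 x 190 mm, 55 mm high, fixed on the deck; origin at the centre of its underside, x along the 220 mm side, z up. Four black keys in aluminium collars stand on its top at the corners of a rectangle, at x = -72 or +72 mm and y = -50 or +50 mm of the box; which key stands at which corner changes from start to start.
- round_key (a joint): Latching push key, black, reads 0 with the key up and grows to 0.010 m at its hard stop as it is pressed straight down (vertical axis); about 4 N moves it, it has no return spring and stays where it is left, so press until the stop. It counts as home from 0.008 m. Large round key (main switch), 36 mm across.
- round_key_top (a point): centre of the top face of the large round key; it moves with the key, and stands 18 mm above the top of the box when the key is up (z = 0.073) and 8 mm above it when the key is home (z = 0.063). The collar round the key stands only 4 mm above the box.
- square_key (a joint): Latching push key, black, reads 0 with the key up and grows to 0.010 m at its hard stop as it is pressed straight down (vertical axis); about 4 N moves it, it has no return spring and stays where it is left, so press until the stop. It counts as home from 0.008 m. Square key (fan), 30 x 30 mm, its sides parallel to the box.
- square_key_top (a point): centre of the top face of the square key; it moves with the key, and stands 18 mm above the top of the box when the key is up (z = 0.073) and 8 mm above it when the key is home (z = 0.063). The collar round the key stands only 4 mm above the box.
- bar_key (a joint): Latching push key, black, reads 0 with the key up and grows to 0.010 m at its hard stop as it is pressed straight down (vertical axis); about 4 N moves it, it has no return spring and stays where it is left, so press until the stop. It counts as home from 0.008 m. Long bar key (compressor), 22 mm along the box's x by 54 mm along the box's y.
- bar_key_top (a point): centre of the top face of the long bar key; it moves with the key, and stands 18 mm above the top of the box when the key is up (z = 0.073) and 8 mm above it when the key is home (z = 0.063). The collar round the key stands only 4 mm above the box.
- small_key (a joint): Latching push key, black, reads 0 with the key up and grows to 0.010 m at its hard stop as it is pressed straight down (vertical axis); about 4 N moves it, it has no return spring and stays where it is left, so press until the stop. It counts as home from 0.008 m. Small round key (defrost), 18 mm across: to be left up.
- small_key_top (a point): centre of the top face of the small round key; it moves with the key, and stands 18 mm above the top of the box when the key is up (z = 0.073) and 8 mm above it when the key is home (z = 0.063). The collar round the key stands only 4 mm above the box.
- glass_edge (a point): Point halfway up the near (+y) edge of the fixed curved glass over the right part of the deck (all y below -0.39 m): it rises from the deck's front edge at x = 0.24 m to 0.43 m high at x = 0.74 m. Keep the arm clear of it: come to the box from the front. A bowl shelf overhangs the deck beyond x = 0.72 m, 0.42 m high.
- butter: Loose yellow block of butter, 45 x 63 x 22 mm, lying on the middle of the box between the keys, its long side roughly along the box's y; origin at the centre of its underside. To be left alone.
- pear_cheese: Loose pear-shaped cheese, 72 mm across and 87 mm high, standing close to the box's -y side; origin at the centre of its underside. To be left alone.
- wedge: Loose cheese wedge, 98 x 101 mm, 62 mm high, standing close to the box's +y side; origin at the centre of its underside. To be left alone.

How it is judged:
By the outcome, as a careful person would: the job done as asked, in the order asked, and still so for the second after the job is handed in, with the robot touching nothing.
It also fails if it takes over 42 s, if anything falls off the work surface, if the arm or the gripper's body presses on something with over 40 N, if the wrist force passes 120 N, or if a joint passes its speed limit or range.

## Working session

There is one attempt and no reset: what is moved stays moved. The work goes in short steps, Python scripts to look and compute and a tool call to move; the robot and the scene stay as the last step left them, time stands still between calls to the robot, and variables do not carry over. Pictures are saved under pics/ and viewed, at most 10 in all, crops included, and the job is handed in when it is done.

Besides the shell and the picture viewer there is one more tool, called after "Request:" as name(argument=value, ...), one argument or row to a line, values as JSON. drive_tool: Moves the arm, as the interface text tells. Its arguments: {"type":"object","properties":{"moves":{"type":"array","items":{"type":"object","properties":{"delta_pos":{"type":"array","items":{"type":"number"}},"turn":{"type":"number"},"claw":{"type":"number"}}}}},"required":["moves"]}

```bash
mkdir -p pics; python3 - <<'E'
from station import monitor,cams
import cv2,numpy as np
for n in("top","side"):
    d=cams.capture(n); cv2.imwrite(f"pics/{n}0.png",d["color"][:,:,::-1]); np.savez(f"{n}0.npz",**d)
    print(n,d["vertical_fov"],d["cx"],d["cy"],d["dist"],np.round(d["extrinsics"],3).tolist())
s=monitor.sense();print(s["tcp_pos"],np.round(s["ee_rot"],3).tolist(),s["time_s"])
E
```

```text
top 45.68067469752279 328.1563482252639 247.2935076901218 [-0.04668045  0.          0.          0.          0.        ] [[-0.001, -0.978, 0.206, 0.277], [-1.0, 0.001, -0.001, -0.062], [0.001, -0.206, -0.978, 1.39], [0.0, 0.0, 0.0, 1.0]]
side 45.46422765036128 317.4076579369557 228.32376464269248 [-0.0040861  0.         0.         0.         0.       ] [[0.872, -0.207, 0.443, -0.127], [-0.488, -0.323, 0.811, -1.302], [-0.025, -0.924, -0.383, 0.752], [0.0, 0.0, 0.0, 1.0]]
[0.26978421 0.56309413 0.188991  ] [[0.902, -0.432, -0.001], [-0.432, -0.902, -0.002], [0.0, 0.002, -1.0]] 0.1
```

View pics/top0.png

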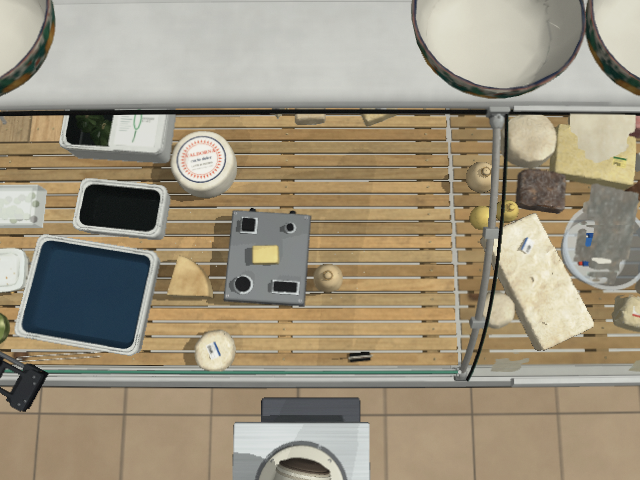

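View pics/side0.png

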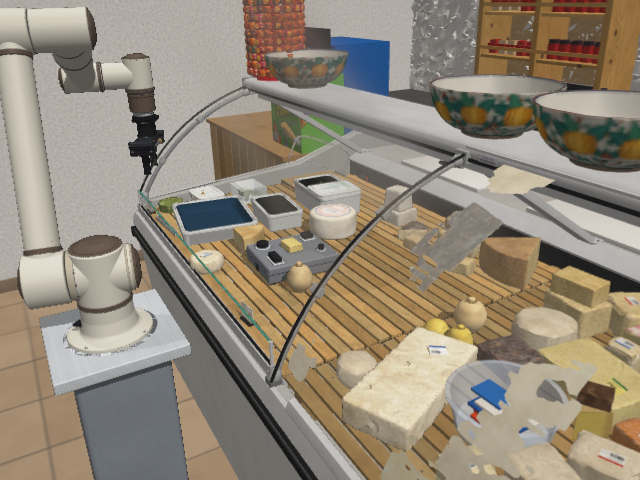

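The top view shows the square key near (248,225), small round (290,228), large round (243,284), bar (285,287), and butter (265,254). I'll enlarge that area.

```bash
cat > h.py <<'E'
import numpy as np,cv2
def load(n): return dict(np.load(n))
def ray(d,px,z):
    f=240/np.tan(np.radians(float(d["vertical_fov"])/2))
    K=np.array([[f,0,d["cx"]],[0,f,d["cy"]],[0,0,1.]])
    p=cv2.undistortPoints(np.array(px,float).reshape(-1,1,2),K,d["dist"]).reshape(-1,2)
    T=d["extrinsics"];r=np.c_[p,np.ones(len(p))]@T[:3,:3].T
    return T[:3,3]+r*((z-T[2,3])/r[:,2])[:,None]
E
python3 - <<'E'
from h import *
d=load("top0.npz")
im=d["color"][200:320,215:355,::-1];cv2.imwrite("pics/crop.png",cv2.resize(im,None,fx=5,fy=5,interpolation=cv2.INTER_CUBIC))
print(ray(d,[(248,225),(290,228),(243,284),(285,287)],.073).round(4))
g=d["range_z"];print(g[225,248],g[284,243],g[287,285],g[228,290])
E
```

```text
[[0.6096 0.1274 0.073 ]
 [0.6021 0.0272 0.073 ]
 [0.4678 0.1352 0.073 ]
 [0.4607 0.0371 0.073 ]]
1.3555794 1.3259635 1.326947 1.353066
```

View pics/crop.png

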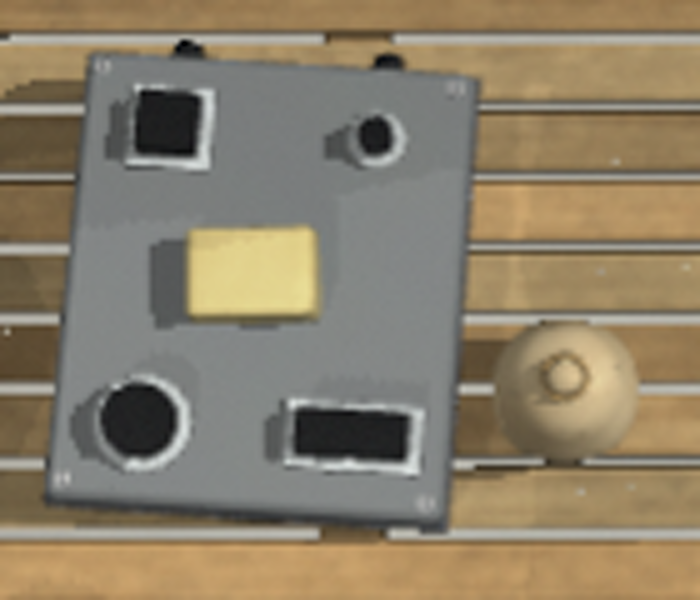

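```bash
python3 - <<'E'
from h import *
from station import monitor
d=load("top0.npz")
c=np.array([(167,123),(375,136),(139,420),(351,434)])/5+[215-.4,200-.4]
P=ray(d,c,.073);s=monitor.sense();R=s["ee_rot"];print(P.round(4))
sq,sm,ro,ba=P
e=(sq-ro)/np.linalg.norm(sq-ro);print(np.linalg.norm(sq-ro),np.linalg.norm(sm-ba),np.linalg.norm(sq-sm),np.linalg.norm(ro-ba))
t=s["tcp_pos"]
for q in(ro,sq,ba):
    q=q.copy();q[2]=.11;print((R.T@(q-t)*1000).round(1));t=q
E
```

```text
[[0.6116 0.1275 0.073 ]
 [0.6051 0.0282 0.073 ]
 [0.4688 0.1367 0.073 ]
 [0.4621 0.0376 0.073 ]]
0.14310645821563067 0.1432224462321364 0.09953091123937825 0.09929630421615858
[363.7 298.4  79.6]
[ 1.327e+02 -5.350e+01 -1.000e-01]
[-95.9 145.7   0.3]
```

Request:
drive_tool(
  moves=[
    {"delta_pos":[36.4,29.8,0],"claw":0},
    {"delta_pos":[36.4,29.8,0],"claw":0},
    {"delta_pos":[36.4,29.8,0],"claw":0},
    {"delta_pos":[36.4,29.8,0],"claw":0},
    {"delta_pos":[36.4,29.8,0],"claw":0},
    {"delta_pos":[36.4,29.8,0],"claw":0},
    {"delta_pos":[36.4,29.8,0],"claw":0},
    {"delta_pos":[36.4,29.8,20],"claw":0},
    {"delta_pos":[36.4,29.8,20],"claw":0},
    {"delta_pos":[36.4,29.8,30],"claw":0},
    {"delta_pos":[0,0,10],"claw":0},
    {"delta_pos":[0,0,0],"claw":0},
  ],
)

```text
invalid input
```

```bash
python3 - <<'E'
from h import *
from station import monitor,cams
a=cams.capture("top");b=cams.capture("side")
A=cv2.resize(a["color"][200:320,200:340,::-1],(490,420));B=cv2.resize(b["color"][210:300,230:350,::-1],None,fx=3.5,fy=3.5)
cv2.imwrite("pics/c1.png",A);cv2.imwrite("pics/c2.png",B)
s=monitor.sense();q=np.array([.4688,.1367,.065]);print(s["tcp_pos"],(s["ee_rot"].T@(q-s["tcp_pos"])*1000).round(1),s["gripper_width"],s["wrist_force"])
E
```

```text
[0.26984626 0.56332079 0.18930758] [363.8 298.6 124.7] 1.0030416634529806 [ 0.2282393  -0.01503615  0.44245289]
```

View pics/c2.png

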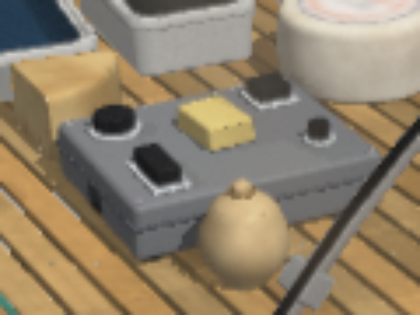

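The call was refused, probably because a row needs a turn too. The side crop shows all keys up: round (112,120), bar (157,165), square (268,88) and small (318,130).

Request:
drive_tool(
  moves=[
    {"delta_pos":[36.4,29.8,0],"turn":0,"claw":0},
    {"delta_pos":[36.4,29.8,0],"turn":0,"claw":0},
    {"delta_pos":[36.4,29.8,0],"turn":0,"claw":0},
    {"delta_pos":[36.4,29.8,0],"turn":0,"claw":0},
    {"delta_pos":[36.4,29.8,0],"turn":0,"claw":0},
    {"delta_pos":[36.4,29.8,0],"turn":0,"claw":0},
    {"delta_pos":[36.4,29.8,0],"turn":0,"claw":0},
    {"delta_pos":[36.4,29.8,20],"turn":0,"claw":0},
    {"delta_pos":[36.4,29.8,20],"turn":0,"claw":0},
    {"delta_pos":[36.4,29.8,30],"turn":0,"claw":0},
    {"delta_pos":[0,0,10],"turn":0,"claw":0},
    {"delta_pos":[0,0,0],"turn":0,"claw":0},
  ],
)

```text
time_s: 1.7
tcp_pos: [0.4692, 0.1374, 0.1094]
ee_rot: [[0.902, -0.433, -0.001], [-0.433, -0.902, -0.001], [-0.001, 0.001, -1.0]]
wrist_force: [0.4, 0.6, -0.1]
gripper_width: 0.005
gripper_force: 0.0
```

Request:
drive_tool(
  moves=[
    {"delta_pos":[0,0,17],"turn":0,"claw":0},
    {"delta_pos":[0,0,15],"turn":0,"claw":0},
    {"delta_pos":[0,0,4],"turn":0,"claw":0},
    {"delta_pos":[0,0,3],"turn":0,"claw":0},
    {"delta_pos":[0,0,3],"turn":0,"claw":0},
    {"delta_pos":[0,0,2],"turn":0,"claw":0},
    {"delta_pos":[0,0,0],"turn":0,"claw":0},
  ],
)

```text
time_s: 2.58
tcp_pos: [0.4696, 0.1376, 0.066]
ee_rot: [[0.902, -0.432, 0.0], [-0.432, -0.902, 0.0], [0.0, -0.0, -1.0]]
wrist_force: [-0.1, 1.0, 0.7]
gripper_width: 0.008
gripper_force: 0.0
```

Request:
drive_tool(
  moves=[
    {"delta_pos":[0,0,1],"turn":0,"claw":0},
    {"delta_pos":[0,0,1],"turn":0,"claw":0},
    {"delta_pos":[0,0,1],"turn":0,"claw":0},
    {"delta_pos":[0,0,1],"turn":0,"claw":0},
  ],
)

```text
time_s: 3.08
tcp_pos: [0.4695, 0.1376, 0.0619]
ee_rot: [[0.902, -0.432, -0.0], [-0.432, -0.902, -0.0], [-0.0, 0.0, -1.0]]
wrist_force: [0.4, 0.1, 0.3]
gripper_width: 0.005
gripper_force: 0.0
```

No contact force yet, so I'll look.

```bash
python3 - <<'E'
from h import *
from station import monitor,cams
a=cams.capture("top");b=cams.capture("side")
A=cv2.resize(a["color"][230:330,190:310,::-1],(480,400),interpolation=2);B=cv2.resize(b["color"][200:300,220:340,::-1],(480,400),interpolation=2)
cv2.imwrite("pics/d2.png",cv2.resize(np.hstack([A[:,:400],B[:,:400]]),(800,400)))
s=monitor.sense();print(s["tcp_pos"],s["wrist_force"],s["moment"])
E
```

```text
[0.46943246 0.13755833 0.0618157 ] [ 0.40979126  0.10525663 -1.15014484] [ 0.00919793 -0.01631359  0.02521346]
```

View pics/d2.png

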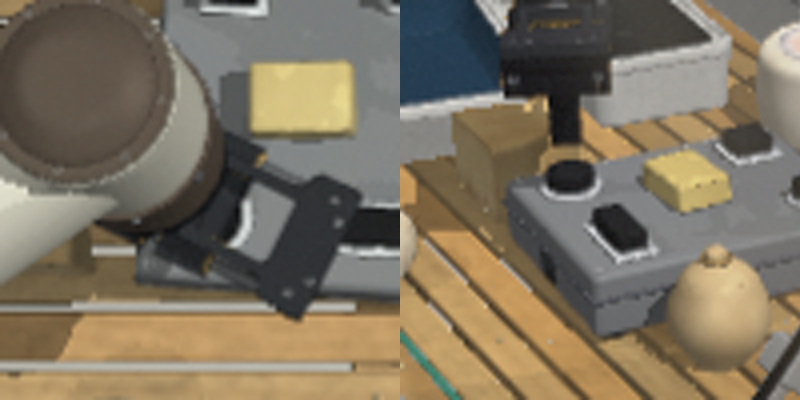

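The finger stops short of or behind the key at (570,175), with wedge colour in the gap at about (565,152). I'll cross-check the side view with range data.

```bash
python3 - <<'E'
from h import *
from station import cams
def pt(d,u,v):
    f=240/np.tan(np.radians(float(d["vertical_fov"])/2))
    K=np.array([[f,0,d["cx"]],[0,f,d["cy"]],[0,0,1.]])
    p=cv2.undistortPoints(np.array([[[u,v]]],float),K,d["dist"])[0,0]
    z=d["range_z"][int(round(v)),int(round(u))];T=d["extrinsics"]
    return (T[:3,3]+T[:3,:3]@(np.r_[p,1]*z)).round(4)
b=cams.capture("side");t=load("top0.npz");s0=load("side0.npz")
print("side now key",pt(b,262.5,243),"z=.073",ray(b,[(262.5,243)],.073).round(4))
print("side0 key",pt(s0,262.5,243))
for v in range(228,241,2): print(v,pt(b,261,v),b["color"][v,261])
print("top0",[pt(t,*c) for c in((242.4,283.6),(285,286.4),(248,224),(265,254),(265,240),(265,270))])
E
```

```text
side now key [0.4684 0.1266 0.0731] z=.073 [[0.4685 0.1268 0.073 ]]
side0 key [0.4681 0.1258 0.0735]
228 [0.465  0.1219 0.1232] [23 25 25]
230 [0.4671 0.128  0.1143] [31 29 31]
232 [0.4675 0.1301 0.1071] [30 31 32]
234 [0.4674 0.1307 0.1006] [31 29 30]
236 [0.4664 0.1295 0.0949] [100  85  60]
238 [0.5095 0.2345 0.0399] [145 121  80]
240 [0.4712 0.143  0.076 ] [33 34 33]
top0 [array([0.4696, 0.1375, 0.0673]), array([0.4617, 0.0369, 0.0758]), array([0.6111, 0.127 , 0.0767]), array([0.5383, 0.0849, 0.0773]), array([0.5772, 0.0882, 0.0539]), array([0.5038, 0.0865, 0.056 ])]
```

The visible fingertip is about 0.095 high, 3 cm above the reported TCP, and laterally on target. I'll keep descending gently until there is contact.

Request:
drive_tool(
  moves=[
    {"delta_pos":[0,0,4],"turn":0,"claw":0},
    {"delta_pos":[0,0,4],"turn":0,"claw":0},
    {"delta_pos":[0,0,4],"turn":0,"claw":0},
    {"delta_pos":[0,0,3],"turn":0,"claw":0},
  ],
)

```text
time_s: 3.72
tcp_pos: [0.4694, 0.1375, 0.0465]
ee_rot: [[0.902, -0.432, -0.0], [-0.432, -0.902, -0.0], [-0.0, 0.0, -1.0]]
wrist_force: [-0.5, 0.3, 0.1]
gripper_width: 0.006
gripper_force: 0.0
```

Request:
drive_tool(
  moves=[
    {"delta_pos":[0,0,2],"turn":0,"claw":0},
    {"delta_pos":[0,0,2],"turn":0,"claw":0},
    {"delta_pos":[0,0,2],"turn":0,"claw":0},
  ],
)

```text
time_s: 4.1
tcp_pos: [0.4696, 0.1376, 0.0409]
ee_rot: [[0.902, -0.432, 0.0], [-0.432, -0.902, 0.0], [0.0, -0.0, -1.0]]
wrist_force: [-0.3, 0.4, 0.0]
gripper_width: 0.006
gripper_force: 0.0
```

```bash
python3 - <<'E'
from h import *
from station import monitor,cams
b=cams.capture("side")
cv2.imwrite("pics/e.png",cv2.resize(b["color"][190:290,210:340,::-1],(780,600),interpolation=2))
s=monitor.sense();print(s["tcp_pos"],s["wrist_force"],s["joints"])
E
```

```text
[0.46956654 0.13761777 0.04080431] [-0.32336172 -0.88090996 -0.21194188] [ 3.53983116e+01  1.88361157e+01 -2.95577128e+01  5.43508608e-03
 -4.16050705e+01  2.90026707e+01]
```

View pics/e.png

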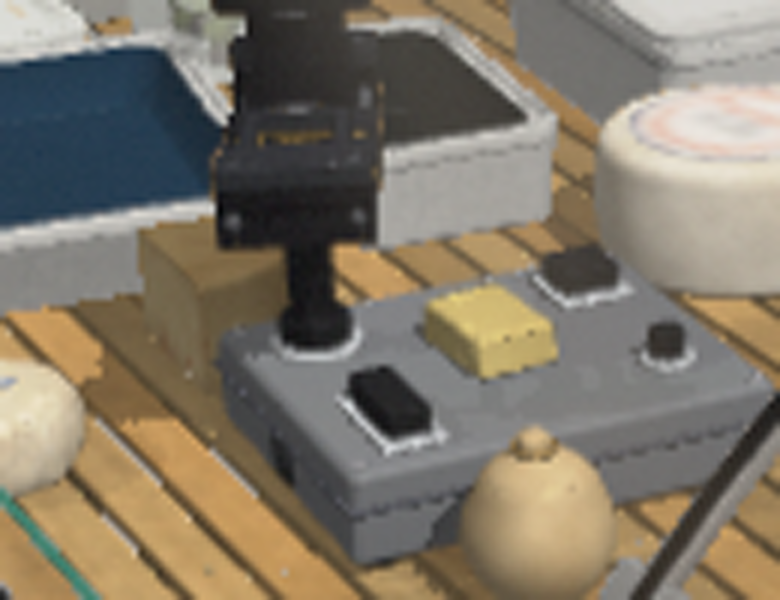

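The side view shows the fingertip about at the round key's top (315,325). All other keys are still up. Continuing.

Request:
drive_tool(
  moves=[
    {"delta_pos":[0,0,2],"turn":0,"claw":0},
    {"delta_pos":[0,0,2],"turn":0,"claw":0},
    {"delta_pos":[0,0,2],"turn":0,"claw":0},
  ],
)

```text
time_s: 4.53
tcp_pos: [0.4697, 0.1377, 0.0351]
ee_rot: [[0.902, -0.432, 0.0], [-0.432, -0.902, 0.0], [0.0, -0.0, -1.0]]
wrist_force: [-0.6, 0.9, 3.8]
gripper_width: 0.004
gripper_force: 2.0
```

Request:
drive_tool(
  moves=[
    {"delta_pos":[0,0,2],"turn":0,"claw":0},
    {"delta_pos":[0,0,2],"turn":0,"claw":0},
    {"delta_pos":[0,0,2],"turn":0,"claw":0},
  ],
)

```text
time_s: 4.9
tcp_pos: [0.4698, 0.1376, 0.0306]
ee_rot: [[0.902, -0.431, 0.0], [-0.431, -0.902, -0.001], [0.001, 0.001, -1.0]]
wrist_force: [-9.1, 0.7, 27.2]
gripper_width: 0.005
gripper_force: 13.6
```

The stop is reached at 27 N, so the fingers end about 32 mm above the reported TCP. Lift and move to the square key.

Request:
drive_tool(
  moves=[
    {"delta_pos":[0,0,-20],"turn":0,"claw":0},
    {"delta_pos":[0,0,-25],"turn":0,"claw":0},
    {"delta_pos":[33,-13,0],"turn":0,"claw":0},
    {"delta_pos":[33,-13,0],"turn":0,"claw":0},
    {"delta_pos":[33,-13,0],"turn":0,"claw":0},
    {"delta_pos":[33,-13,0],"turn":0,"claw":0},
    {"delta_pos":[0,0,15],"turn":0,"claw":0},
    {"delta_pos":[0,0,10],"turn":0,"claw":0},
    {"delta_pos":[0,0,0],"turn":0,"claw":0},
  ],
)

```text
time_s: 6.02
tcp_pos: [0.6091, 0.1271, 0.0473]
ee_rot: [[0.902, -0.432, -0.004], [-0.432, -0.902, -0.001], [-0.003, 0.003, -1.0]]
wrist_force: [0.7, -0.5, -0.1]
gripper_width: 0.006
gripper_force: 0.0
```

```bash
python3 - <<'E'
from h import *
from station import monitor,cams
b=cams.capture("side")
cv2.imwrite("pics/f.png",cv2.resize(b["color"][190:290,210:340,::-1],(780,600),interpolation=2))
s=monitor.sense();q=np.array([.6116,.1275,.03]);print(s["tcp_pos"],s["wrist_force"],(s["ee_rot"].T@(q-s["tcp_pos"])*1000).round(1))
E
```

```text
[0.60990254 0.12742888 0.04833979] [-0.86094985 -0.57840649  0.22955187] [ 1.5 -0.8 18.3]
```

View pics/f.png

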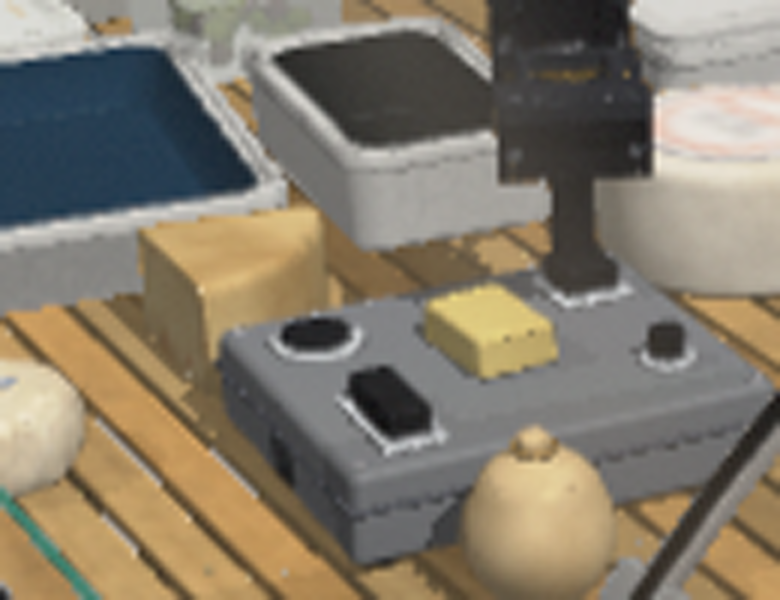

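Round key is down (318,335), others are up, and the finger is over the square key (585,270). One quick check on the white cheese's height and its clearance from the gripper body.

```bash
python3 - <<'E'
from h import *
t=load("top0.npz");f=240/np.tan(np.radians(float(t["vertical_fov"])/2));T=t["extrinsics"]
for u,v in((203,163),(185,165),(215,185),(120,205),(190,275),(329,277)):
    z=t["range_z"][v,u];print((T[:3,3]+T[:3,:3]@np.array([(u-t["cx"])/f*z,(v-t["cy"])/f*z,z])).round(3))
E
```

```text
[0.766 0.242 0.071]
[0.757 0.282 0.083]
[0.709 0.21  0.074]
[0.678 0.459 0.01 ]
[0.491 0.262 0.061]
[ 0.483 -0.065  0.079]
```

Request:
drive_tool(
  moves=[
    {"delta_pos":[1.5,-1,4],"turn":0,"claw":0},
    {"delta_pos":[0,0,2],"turn":0,"claw":0},
    {"delta_pos":[0,0,0],"turn":0,"claw":0},
  ],
)

```text
time_s: 6.45
tcp_pos: [0.6127, 0.1278, 0.043]
ee_rot: [[0.902, -0.432, 0.0], [-0.432, -0.902, 0.0], [0.0, -0.0, -1.0]]
wrist_force: [-0.1, 0.5, 1.2]
gripper_width: 0.002
gripper_force: 0.0
```

Request:
drive_tool(
  moves=[
    {"delta_pos":[0,0,2],"turn":0,"claw":0},
    {"delta_pos":[0,0,2],"turn":0,"claw":0},
    {"delta_pos":[0,0,2],"turn":0,"claw":0},
    {"delta_pos":[0,0,2],"turn":0,"claw":0},
    {"delta_pos":[0,0,2],"turn":0,"claw":0},
    {"delta_pos":[0,0,2],"turn":0,"claw":0},
  ],
)

```text
time_s: 7.2
tcp_pos: [0.613, 0.1278, 0.0309]
ee_rot: [[0.902, -0.432, 0.0], [-0.432, -0.902, 0.0], [0.0, -0.0, -1.0]]
wrist_force: [-1.7, 0.3, 4.3]
gripper_width: 0.004
gripper_force: 2.0
```

Request:
drive_tool(
  moves=[
    {"delta_pos":[0,0,2],"turn":0,"claw":0},
    {"delta_pos":[0,0,1],"turn":0,"claw":0},
  ],
)

```text
time_s: 7.45
tcp_pos: [0.6131, 0.1278, 0.0307]
ee_rot: [[0.902, -0.431, 0.001], [-0.431, -0.902, -0.001], [0.001, 0.0, -1.0]]
wrist_force: [-7.3, 0.3, 19.0]
gripper_width: 0.007
gripper_force: 9.8
```

Request:
drive_tool(
  moves=[
    {"delta_pos":[0,0,-27],"turn":0,"claw":0},
    {"delta_pos":[0,0,-30],"turn":0,"claw":0},
    {"delta_pos":[-24.3,36.6,0],"turn":0,"claw":0},
    {"delta_pos":[-24.3,36.6,0],"turn":0,"claw":0},
    {"delta_pos":[-24.3,36.6,0],"turn":0,"claw":0},
    {"delta_pos":[-24.3,36.6,0],"turn":0,"claw":0},
    {"delta_pos":[0,0,20],"turn":0,"claw":0},
    {"delta_pos":[0,0,20],"turn":0,"claw":0},
    {"delta_pos":[0,0,0],"turn":0,"claw":0},
    {"delta_pos":[0,0,0],"turn":0,"claw":0},
  ],
)

```text
time_s: 8.7
tcp_pos: [0.4623, 0.0378, 0.0451]
ee_rot: [[0.902, -0.432, 0.0], [-0.432, -0.902, -0.0], [0.0, -0.0, -1.0]]
wrist_force: [-0.2, 0.4, 0.1]
gripper_width: 0.0
gripper_force: 0.0
```

```bash
python3 - <<'E'
from h import *
from station import monitor,cams
b=cams.capture("side")
cv2.imwrite("pics/g.png",cv2.resize(b["color"][190:290,210:340,::-1],(780,600),interpolation=2))
s=monitor.sense();q=np.array([.4625,.038,.03]);print(s["tcp_pos"],s["wrist_force"],(s["ee_rot"].T@(q-s["tcp_pos"])*1000).round(1))
E
```

```text
[0.4625287  0.03790907 0.045386  ] [-0.57596553 -0.14897115  0.12739656] [-0.1 -0.1 15.4]
```

View pics/g.png

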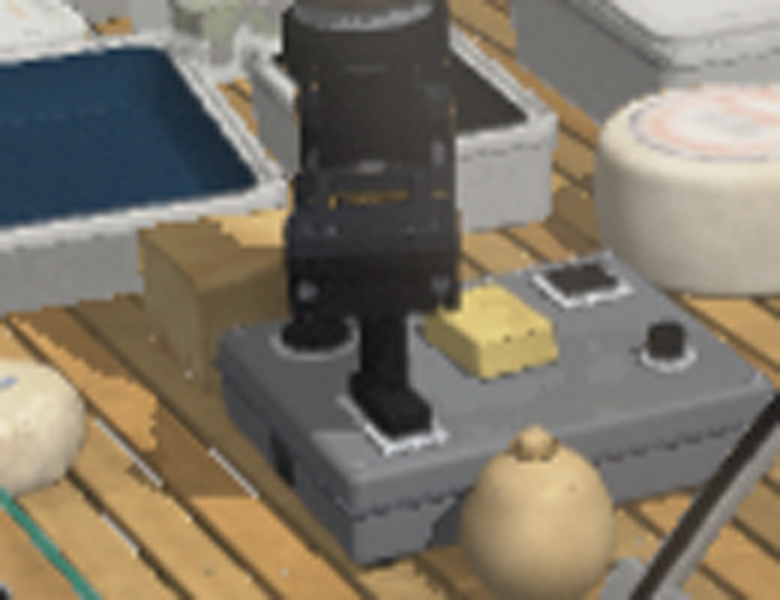

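Round (318,335) and square (582,280) are both down, small is up, and the finger is over the bar (390,400). Pressing.

Request:
drive_tool(
  moves=[
    {"delta_pos":[0,0,3],"turn":0,"claw":0},
    {"delta_pos":[0,0,2],"turn":0,"claw":0},
    {"delta_pos":[0,0,2],"turn":0,"claw":0},
    {"delta_pos":[0,0,2],"turn":0,"claw":0},
    {"delta_pos":[0,0,2],"turn":0,"claw":0},
  ],
)

```text
time_s: 9.38
tcp_pos: [0.4622, 0.0378, 0.0341]
ee_rot: [[0.902, -0.432, 0.001], [-0.432, -0.902, 0.0], [0.0, -0.0, -1.0]]
wrist_force: [-1.9, 1.2, 3.3]
gripper_width: 0.005
gripper_force: 2.0
```

Request:
drive_tool(
  moves=[
    {"delta_pos":[0,0,2],"turn":0,"claw":0},
    {"delta_pos":[0,0,2],"turn":0,"claw":0},
    {"delta_pos":[0,0,1],"turn":0,"claw":0},
  ],
)

```text
time_s: 9.75
tcp_pos: [0.4623, 0.0378, 0.0306]
ee_rot: [[0.902, -0.431, 0.0], [-0.431, -0.902, -0.0], [0.001, 0.0, -1.0]]
wrist_force: [-6.9, 2.5, 23.4]
gripper_width: 0.002
gripper_force: 11.8
```

At the stop. Retract up, then back toward the left.

Request:
drive_tool(
  moves=[
    {"delta_pos":[0,0,-20],"turn":0,"claw":0},
    {"delta_pos":[0,0,-45],"turn":0,"claw":0},
    {"delta_pos":[0,0,-50],"turn":0,"claw":0},
    {"delta_pos":[0,0,-45],"turn":0,"claw":0},
    {"delta_pos":[-36,-30,0],"turn":0,"claw":0},
    {"delta_pos":[-36,-30,0],"turn":0,"claw":0},
    {"delta_pos":[-36,-30,0],"turn":0,"claw":0},
    {"delta_pos":[-36,-30,0],"turn":0,"claw":0},
    {"delta_pos":[-36,-30,0],"turn":0,"claw":0},
    {"delta_pos":[-36,-30,0],"turn":0,"claw":0},
    {"delta_pos":[0,0,0],"turn":0,"claw":0},
    {"delta_pos":[0,0,0],"turn":0,"claw":0},
  ],
)

```text
time_s: 11.25
tcp_pos: [0.3445, 0.2928, 0.1882]
ee_rot: [[0.902, -0.432, -0.001], [-0.432, -0.902, -0.001], [-0.0, 0.002, -1.0]]
wrist_force: [1.0, -0.3, -0.3]
gripper_width: 0.008
gripper_force: 0.0
```

```bash
python3 - <<'E'
from h import *
from station import monitor,cams
b=cams.capture("side")
cv2.imwrite("pics/i.png",cv2.resize(b["color"][190:290,210:340,::-1],(780,600),interpolation=2))
s=monitor.sense();print(s["tcp_pos"],s["wrist_force"])
E
```

```text
[0.34480568 0.29246147 0.18837132] [-0.15629266  0.07264788  0.75244466]
```

View pics/i.png

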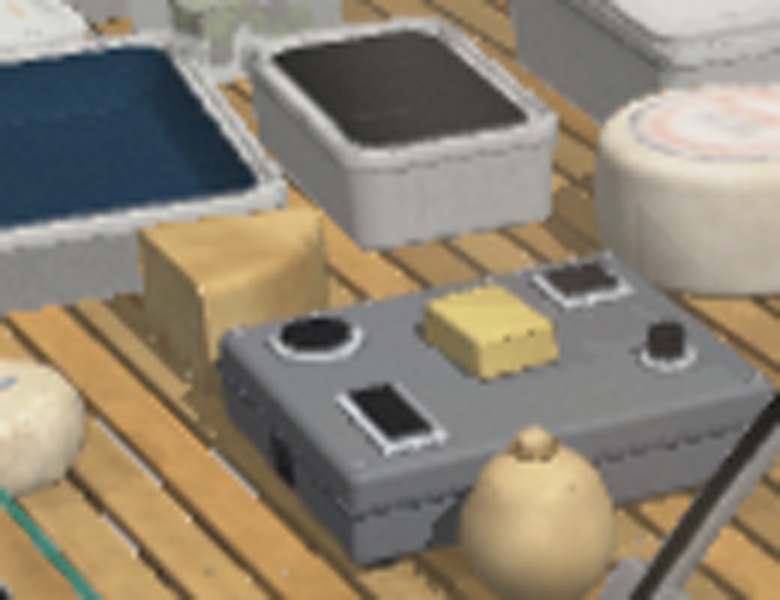

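Round (318,335), square (582,280) and bar (390,412) are down. The small key (665,342) is up, and the butter and cheeses haven't moved.

```bash
python3 -c "
from station import ticket
print(ticket.finish_job())"
```

```text
the job is handed in; nothing more can be done
None
```

The job is handed in: I pressed the main switch, fan and compressor to their stops in that order, and the last picture shows those three down, the defrost key up, and the butter, pear cheese and wedge where they were.

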